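# Set the roller feeder to fast and start it

### The arm

A 7-joint arm with a two-finger parallel gripper is mounted at the origin on the work surface. World frame = base frame: x ahead of the robot, y to its left, z up, the work surface at z = 0. Lengths are in m, angles in rad, forces in N, time in s.
With the tool pointing down it reaches from about 0.35 to 0.775 m from the base axis. Payload 3.1 kg.
Tool frame: the origin (TCP) lies on the centre line of the jaws, within the pads' length; the fingertips stand 17 mm ahead of it and the grasp point (between the pads) lies 2 mm behind it (ctrl.finger_overhang is the distance from the TCP to the fingertips, in m); z points along the fingers, y is the line along which they close (so a half turn about z gives the same grasp; the last joint's range is limited). The gripper opens to 85 mm and grips with 20 to 120 N. Pads are 22 mm wide; open, the fingers measure 114 mm over their backs; the gripper's body (76 mm by 85 mm) begins 54 mm behind the grasp point. The pads swing forward as they close: fully open they stand 13 mm farther back than shut.
Start: joints at [-1.2, 0.311, 0.014, 1.512, -0.004, 1.319, -0.027], TCP at [0.221, 0.504, 0.248] pointing down, gripper open.
Joint ranges: [-2.7, 2.7], [-0.3, 1.91], [-1.27, 1.3], [0.12, 2.57], [-1.44, 4.58], [0.2, 2.03], [-3.05, 3.05]. Speed limits (rad/s): [2.79, 2.79, 3.14, 3.14, 3.14, 3.14, 3.14].

### API

Orientations are given as a 3x3 rotation matrix whose columns are the frame's x, y, z axes.
In Python, from station import ctrl gives the robot as it stands. The module is installed in compiled form; this text tells all that it offers.
- The arm moves only by the tool apply_moves, never from a script. Its argument "plan" is a list of rows, each a list of 6 numbers: the shift along the tool's x, y, z each as a share of 0.2 m, from -1 to 1, then the turn, a rotation vector about the tool's x, y, z each as a share of 360 degrees, from -1 to 1. In form: [[tx, ty, tz, ax, ay, az], ...]. A call has 1 to 10 rows; each row is the pose to reach, as a shift and turn from the pose commanded when the call began, along the tool's axes at that moment, turning the shorter way round; what a row does not reach only later rows make up. A row lasts 1/12 s, in which the tool goes at most 41.7 mm and 7.16 degrees, less where a joint would pass 70% of its speed; a pose out of reach is approached as far as the arm can. A call with a number of a shift or a turn outside -1 to 1 is refused whole. A call with a gripper value outside its range is refused whole. "gripper" is the gripper's target within -1 to 1 (shut at 1, half-way at 0, fully open at -1), set as the call begins (left out, the last holds). The fingers move at their own pace and stop on an object; the grip force is fixed at half the most. Time passes only in rows, so rows that repeat a pose let the fingers close. It gives the time, the measured TCP pose, the force, the opening and the grip force at its end, in the units of the state.
- ctrl.read_state(): the state, without advancing time (a new reading comes with each control period).
- ctrl.grab_frame(name): name is "side" or "top" or "wrist"; returns the picture (480x640x3 uint8, red, green, blue); there is no depth.
- ctrl.camera_model(name): a dict with "intrinsics" (3x3 intrinsics, pixels), "R" (3x3) and "t" (3): a world point X has camera coordinates R X + t; the wrist camera has in their place "mount" (4x4, takes a point from camera to tool coordinates, whose origin is the TCP and whose axes are the flange's). Camera axes: x right, y down, z forward; pixel columns grow to the right and rows downward; lengths in m; the calibration is good to about 2 mm. A picture is of the moment at which its call begins: read the wrist's pose just before it. camera_model takes no time and is no camera call.
- ctrl.job_done(): hands the job in; it is judged then, once.
The state is a dict: "time_s": time; "qpos": joint angles; "qvel": joint speeds; "effort": joint torques, N m; "ee_pos": TCP position; "tool_rot": TCP orientation; "wrist_force": force on the tool from outside, world axes, zero at the start; "torque": the same for the moment, N m; "width": finger opening in m; "finger_force": force on a finger pad.
Only numpy, scipy, OpenCV 4.12 (cv2) and the standard library are available. Lean on these libraries where they do the work, as an engineer would, in place of code of your own. Each camera call takes 0.05 s, during which the arm holds its last target. There are 200 camera calls.

### The job

On the control box of the roller feeder, push the ball-topped lever away from its neutral position, on past the first click (slow) until it rests in the second stop (fast). Then press the small flat-topped start button all the way down and let it come back up. Do not press the broad mushroom stop button, and leave the board, the glue bottle, the offcut and the tape where they are.

Things in the scene. Friction and masses are not known exactly. Their poses are not given: they have to be found in the camera images.
- feeder: roller feeder bolted to the bench: grey control box 240 x 240 mm, 70 mm high, a motor behind it (x 120 to 240 mm, 99 mm high) and on its +y side a roller bed (y 129 to 291, x -190 to 190, 75 mm high). Origin: centre of the box's underside, at bench height. z up; x: the way the lever is pushed (roughly away from the robot); y: the lever's axle.
- feed_lever (a joint): lever angle, rad, about an axle at feeder (0, 50, 50) mm along its y. 0 = neutral, leaning 0.45 to feeder -x (to the robot); 0.45 = slow, upright, first click; 0.90 = fast, leaning 0.45 to +x, the last stop. A sprung detent holds it in all three: a level push of 10 to 12 N leaves neutral, 6 N the first click. Let go, it snaps to the nearest one (above 0.75 to the last stop).
- lever_knob (a point): centre of the black ball knob, 32 mm in diameter, on the lever's 10 mm steel stem, 100 mm from the axle: 140 mm above the bench at either end of the swing, 150 mm upright; it travels 87 mm along the feeder's x. Two steel half-round cheeks of 50 mm radius about the axle (tops 100 mm above the bench) flank the stem.
- start (a joint): travel of the start button, m: 0 = up, 0.006 = fully down. It springs back by itself; about 2 N moves it and 5 N takes it fully down.
- start_top (a point): centre of the top of the start button: a small black flat-topped cylinder, 28 mm in diameter, on a grey 60 x 60 mm housing on the box's deck, on the -y side of the lever. Its top is 102 mm above the bench, 16 mm above the housing; pressed straight down. Start and stop stand 100 mm apart, one nearer the robot, one farther; which is which changes.
- stop (a joint): travel of the stop button, m: 0 = up, 0.006 = fully down; not to be pressed
- stop_top (a point): centre of the top of the stop button: a broad black mushroom head, 44 mm in diameter, on a housing of its own like the start button's. Its top stands 108 mm above the bench.
- board: loose wooden board 340 x 90 x 22 mm lying on the rollers, its top 97 mm above the bench; origin: centre of its underside, x along its length. To be left alone.
- glue: white glue bottle 52 mm in diameter, 130 mm high, standing on the bench beside the control box on its -y side; origin: centre of its underside. To be left alone.
- offcut: wooden offcut 90 x 40 x 40 mm on the bench on the box's -y side; origin: centre of its underside. To be left alone.
- tape: roll of paper tape lying flat, 90 mm outside diameter, 24 mm high, on the bench on the box's -y side; origin: centre of its underside. To be left alone.

How it is judged:
By the outcome, as a careful person would: the job done as asked, in the order asked, and still so for the second after the job is handed in, with the robot touching nothing.
It also fails if it takes over 37 s, if anything falls off the work surface, if the arm or the gripper's body presses on something with over 40 N, if the wrist force passes 120 N, or if a joint passes its speed limit or range.

## Working session

There is one attempt and no reset: what is moved stays moved. The work goes in short steps, Python scripts to look and compute and a tool call to move; the robot and the scene stay as the last step left them, time stands still between calls to the robot, and variables do not carry over. Pictures are saved under pics/ and viewed, at most 10 in all, crops included, and the job is handed in when it is done.

Besides the shell and the picture viewer there is one more tool, called after "Request:" as a command line: name --pt "numbers of a row" for each row, then --argument value for the rest. apply_moves: Moves the arm, as the interface text tells. Shift numbers are shares of 0.2 m and turn numbers shares of 360 degrees, none past 1 either way. Its arguments: {"type":"object","properties":{"plan":{"type":"array","items":{"type":"array","items":{"type":"number"}}},"gripper":{"type":"number"}},"required":["plan"]}

```bash
mkdir -p pics; python3 - <<'E'
from station import ctrl
import cv2,numpy as np
np.set_printoptions(precision=4,suppress=True)
s=ctrl.read_state();print(s)
for n in("top","side"):
    cv2.imwrite(f"pics/{n}0.png",ctrl.grab_frame(n)[:,:,::-1]);print(n,ctrl.camera_model(n))
print(ctrl.camera_model("wrist"))
E
```

```text
{'time_s': 0.0, 'qpos': array([-1.1997,  0.3117,  0.014 ,  1.5131, -0.0044,  1.3192, -0.0272]), 'qvel': array([-0.0014, -0.0002,  0.0009, -0.0003,  0.0022,  0.0003, -0.001 ]), 'effort': array([ -0.0002, -37.9911,   0.1458, -23.0594,   0.0122,   0.0137,
         0.    ]), 'ee_pos': array([0.2203, 0.5032, 0.2472]), 'tool_rot': array([[-0.916 ,  0.4011, -0.0008],
       [ 0.4011,  0.916 , -0.0022],
       [-0.0001, -0.0023, -1.    ]]), 'wrist_force': array([0.3762, 0.1751, 0.6268]), 'torque': array([-0.0178,  0.0343,  0.0052]), 'finger_force': 0.0, 'width': 0.0849922891999485}
top {'intrinsics': array([[601.5812,   0.    , 311.3326],
       [  0.    , 601.5812, 234.991 ],
       [  0.    ,   0.    ,   1.    ]]), 'R': array([[-0.0223, -0.9996, -0.017 ],
       [-0.9816,  0.0251, -0.1893],
       [ 0.1897,  0.0125, -0.9818]]), 't': array([0.0633, 0.5449, 1.2353])}
side {'intrinsics': array([[582.1116,   0.    , 326.4949],
       [  0.    , 582.1116, 238.4055],
       [  0.    ,   0.    ,   1.    ]]), 'R': array([[ 0.9161, -0.4007, -0.0147],
       [-0.3231, -0.7162, -0.6186],
       [ 0.2374,  0.5715, -0.7856]]), 't': array([-0.4999,  0.2536,  0.8922])}
{'intrinsics': array([[375.5371,   0.    , 319.244 ],
       [  0.    , 375.5371, 240.65  ],
       [  0.    ,   0.    ,   1.    ]]), 'mount': array([[ 0.0002, -0.9511, -0.3089,  0.0795],
       [ 1.    ,  0.0002, -0.    , -0.0002],
       [ 0.0001, -0.3089,  0.9511, -0.1257],
       [ 0.    ,  0.    ,  0.    ,  1.    ]])}
```

View pics/top0.png

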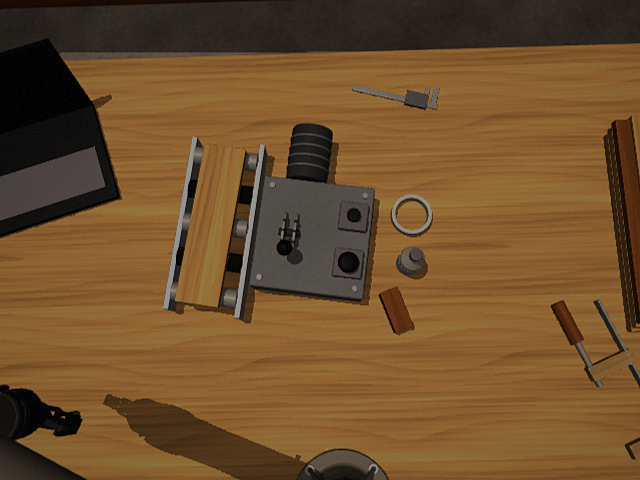

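View pics/side0.png

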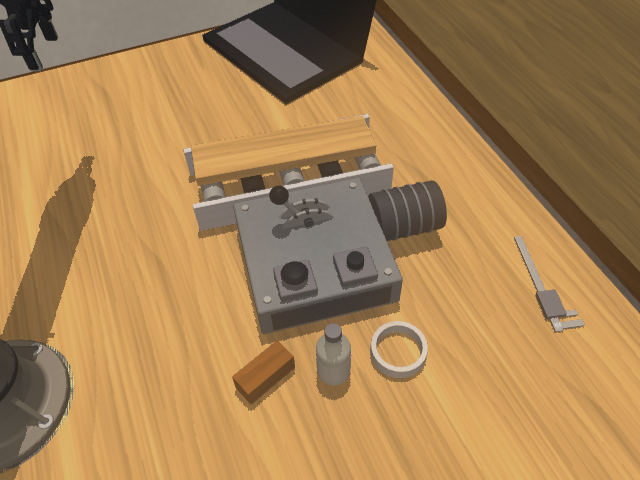

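The top view shows the knob at about (284,247), the small start button (far) at (354,215) and the mushroom stop (near) at (348,262). In the side view they are at (279,195), (356,260) and (294,272).

```bash
cat > h.py <<'E'
from station import ctrl
import cv2,numpy as np
np.set_printoptions(precision=4,suppress=True)
def ray(m,px):
    d=m["R"].T@np.linalg.inv(m["intrinsics"])@np.array([px[0],px[1],1.]); return -m["R"].T@m["t"],d
def plane(m,px,z):
    o,d=ray(m,px); return o+d*(z-o[2])/d[2]
def tri(a,b):
    A=np.zeros((3,3));y=np.zeros(3)
    for o,d in(a,b):
        d=d/np.linalg.norm(d);P=np.eye(3)-np.outer(d,d);A+=P;y+=P@o
    return np.linalg.solve(A,y)
def blob(img,px,r=26,th=45):
    x,y=px;c=(img[y-r:y+r,x-r:x+r].max(2)<th).astype(np.uint8)
    n,l,s,ce=cv2.connectedComponentsWithStats(c)
    k=1+np.argmin([np.hypot(*(q-r)) for q in ce[1:]])
    return ce[k]+[x-r,y-r],s[k]
E
python3 - <<'E'
from h import *
T=cv2.imread("pics/top0.png");S=cv2.imread("pics/side0.png")
mt,ms=ctrl.camera_model("top"),ctrl.camera_model("side")
for n,a,b,z in(("knob",(284,247),(279,195),.14),("start",(354,215),(356,260),.102),("stop",(348,262),(294,272),.108)):
    for th in(30,40):
        pa,sa=blob(T,a,th=th);pb,sb=blob(S,b,th=th)
        print(n,th,pa,sa[2:],pb,sb[2:],tri(ray(mt,pa),ray(ms,pb)),plane(mt,pa,z),plane(ms,pb,z))
# deck screws: top view approx
for p in((272,184),(367,187),(259,277),(354,289)): print(plane(mt,p,.072))
c=np.hstack([cv2.resize(T[170:310,240:380],(560,560),interpolation=2)]);cv2.imwrite("pics/c1.png",c)
E
```

```text
Traceback (most recent call last):
  File "h.py", line 16, in blob
    k=1+np.argmin([np.hypot(*(q-r)) for q in ce[1:]])
        ~~~~~~~~~^^^^^^^^^^^^^^^^^^^^^^^^^^^^^^^^^^^^
ValueError: attempt to get argmin of an empty sequence
```

```bash
python3 - <<'E'
from h import *
T=cv2.imread("pics/top0.png");S=cv2.imread("pics/side0.png")
mt,ms=ctrl.camera_model("top"),ctrl.camera_model("side")
for n,a,b,z in(("knob",(284,247),(279,195),.14),("start",(354,215),(356,260),.102),("stop",(348,262),(294,272),.108)):
    for th in(25,35,45):
      try:
        pa,sa=blob(T,a,16,th=th);pb,sb=blob(S,b,16,th=th)
        print(n,th,pa,sa[2:],pb,sb[2:],tri(ray(mt,pa),ray(ms,pb)),plane(mt,pa,z),plane(ms,pb,z))
      except ValueError: print(n,th,T[a[1],a[0]],S[b[1],b[0]])
for p in((272,184),(367,187),(259,277),(354,289)): print(plane(mt,p,.072))
c=[cv2.resize(I,(400,400),interpolation=cv2.INTER_CUBIC) for I in(T[170:310,240:380],S[170:310,240:380])]
cv2.imwrite("pics/c1.png",np.clip(np.hstack(c)*1.8,0,255))
E
```

```text
knob 25 [14 17 16] [48 56 64]
knob 35 [14 17 16] [48 56 64]
knob 45 [14 17 16] [48 56 64]
start 25 [12 14 17] [55 60 63]
start 35 [12 14 17] [55 60 63]
start 45 [12 14 17] [55 60 63]
stop 25 [21 18 19] [58 62 66]
stop 35 [21 18 19] [58 62 66]
stop 45 [21 18 19] [58 62 66]
[0.6561 0.1319 0.072 ]
[ 0.644  -0.0713  0.072 ]
[0.4562 0.161  0.072 ]
[ 0.4265 -0.0358  0.072 ][ WARN:0@0.048] global loadsave.cpp:1063 imwrite_ Unsupported depth image for selected encoder is fallbacked to CV_8U.
```

View pics/c1.png

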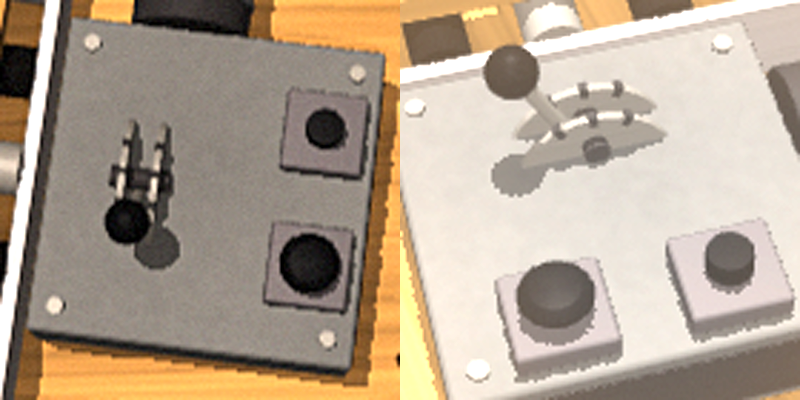

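The crop (top view left, side view right, 2.857x) shows the knob at top (127,221) and side (111,73). The start button is at top (326,129) and the stop at top (310,263). The deck screws are at (92,42), (357,73), (55,305) and (328,339).

```bash
python3 - <<'E'
from h import *
mt,ms=ctrl.camera_model("top"),ctrl.camera_model("side")
f=lambda x,y:((x+.5)*.35-.5+240,(y+.5)*.35-.5+170)
k=tri(ray(mt,f(127,221)),ray(ms,f(111,73)));print("knob",k,plane(mt,f(127,221),.14),plane(ms,f(111,73),.14))
st=plane(mt,f(326,129),.101);sp=plane(mt,f(310,263),.104);print("start",st,plane(ms,f(330,250),.102),"stop",sp)
sc=np.array([plane(mt,f(*p),.072) for p in((92,42),(357,73),(55,305),(328,339))]);print(sc,sc.mean(0))
ux=(sc[0]+sc[1]-sc[2]-sc[3]);uy=sc[0]+sc[2]-sc[1]-sc[3]
print(np.arctan2(ux[1],ux[0]),np.arctan2(-uy[0],uy[1]),np.arctan2(*(st-sp)[[1,0]]),np.linalg.norm(st-sp))
y=np.arctan2(ux[1],ux[0])
R=np.array([[np.cos(y),-np.sin(y)],[np.sin(y),np.cos(y)]])
for p in(k,st,sp):print(R.T@(p-sc.mean(0))[:2])
E
```

```text
knob [0.5066 0.1036 0.1404] [0.5065 0.1037 0.14  ] [0.5069 0.1041 0.14  ]
start [ 0.5772 -0.0392  0.101 ] [ 0.5807 -0.0378  0.102 ] stop [ 0.4791 -0.0241  0.104 ]
[[ 0.6553  0.1321  0.072 ]
 [ 0.626  -0.0656  0.072 ]
 [ 0.4575  0.1611  0.072 ]
 [ 0.4279 -0.0368  0.072 ]] [0.5416 0.0477 0.072 ]
-0.14474140546735986 -0.14783567545036488 -0.1521397293367938 0.0993119135910243
[-0.0428  0.0503]
[ 0.0477 -0.0809]
[-0.0515 -0.0801]
```

Request:
apply_moves --gripper 1 --pt "-0.16 -0.11 0 0 0 -0.007" --pt "-0.32 -0.22 0 0 0 -0.014" --pt "-0.48 -0.33 0 0 0 -0.021" --pt "-0.64 -0.44 0 0 0 -0.028" --pt "-0.8 -0.55 0 0 0 -0.035" --pt "-0.93 -0.66 0 0 0 -0.042" --pt "-0.93 -0.66 0 0 0 -0.042" --pt "-0.93 -0.66 0 0 0 -0.042"

```text
time_s: 0.77
ee_pos: [0.3392, 0.306, 0.2481]
tool_rot: [[-0.988, 0.154, -0.0], [0.154, 0.988, -0.0], [0.0, -0.0, -1.0]]
wrist_force: [-0.2, 1.1, 0.7]
width: -0.0003
finger_force: 0.0
```

```bash
cat >> h.py <<'E'
Y=-.147;C=np.array([.5416,.0477])
def W(x,y): return C+np.array([[np.cos(Y),-np.sin(Y)],[np.sin(Y),np.cos(Y)]])@[x,y]
def go(x,y,z):
    s=ctrl.read_state();R=s["tool_rot"];d=np.r_[W(x,y),z]-s["ee_pos"]
    Rd=np.array([[-np.cos(Y),-np.sin(Y),0],[-np.sin(Y),np.cos(Y),0],[0,0,-1]])
    r=cv2.Rodrigues(R.T@Rd)[0].ravel()
    print(s["time_s"],s["ee_pos"],s["qpos"],s["wrist_force"],s["width"]);print("shares",R.T@d/.2,r/2/np.pi)
E
python3 -c "
from h import *
print(ctrl.finger_overhang);go(-.095,.05,.142)"
```

```text
0.017
0.7667 [0.3392 0.306  0.2481] [-0.8816  0.1191  0.1222  1.7528 -0.0151  1.2711  0.6601] [-0.226   1.1234  0.7471] -0.00026977438006823575
shares [-0.7224 -0.8734  0.5309] [-0.0001 -0.     -0.0013]
```

Request:
apply_moves --pt "-0.12 -0.15 0 0 0 0" --pt "-0.24 -0.3 0 0 0 0" --pt "-0.36 -0.45 0 0 0 0" --pt "-0.48 -0.6 0 0 0 0" --pt "-0.6 -0.75 0 0 0 0" --pt "-0.72 -0.87 0.1 0 0 -0.001" --pt "-0.72 -0.87 0.25 0 0 -0.001" --pt "-0.72 -0.87 0.4 0 0 -0.001" --pt "-0.72 -0.87 0.53 0 0 -0.001" --pt "-0.72 -0.87 0.53 0 0 -0.001"

```text
time_s: 1.6
ee_pos: [0.4499, 0.1156, 0.137]
tool_rot: [[-0.99, 0.14, -0.012], [0.14, 0.99, -0.003], [0.011, -0.005, -1.0]]
wrist_force: [-0.6, 0.5, -0.8]
width: 0.0001
finger_force: 0.0
```

```bash
python3 - <<'E'
from h import *
a=[ctrl.grab_frame(n)[:,:,::-1][130:330,200:400] for n in("top","side")]
cv2.imwrite("pics/c2.png",np.clip(np.hstack([cv2.resize(i,(400,400)) for i in a])*1.5,0,255).astype(np.uint8))
go(-.0705,.05,.142);go(.0165,.05,.142)
E
```

```text
1.7 [0.4539 0.1163 0.1418] [-0.56    0.2452  0.3232  1.8918 -0.0908  1.021   1.2325] [0.3583 0.2284 1.4291] 7.751599179045404e-06
shares [-0.1314 -0.0259 -0.0012] [-0.0001 -0.0003  0.0011]
1.7 [0.4539 0.1163 0.1418] [-0.56    0.2452  0.3232  1.8918 -0.0908  1.021   1.2325] [0.3583 0.2284 1.4291] 7.751599179045404e-06
shares [-0.5663 -0.0289 -0.0022] [-0.0001 -0.0003  0.0011]
```

View pics/c2.png

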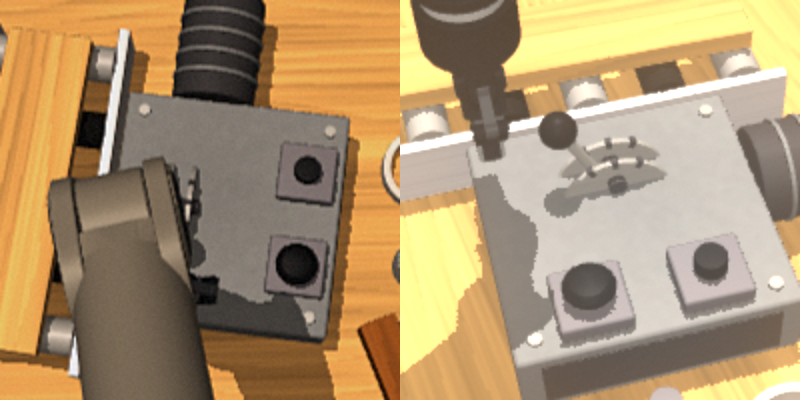

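The side view shows the closed fingers about 25 mm to the robot side of the knob at (560,130), at knob height. I'm pushing now.

Request:
apply_moves --pt "-0.05 -0.026 0 0 0 0.001" --pt "-0.1 -0.026 0 0 0 0.001" --pt "-0.15 -0.026 0 0 0 0.001" --pt "-0.2 -0.026 0 0 0 0.001" --pt "-0.25 -0.027 0 0 0 0.001" --pt "-0.3 -0.027 0 0 0 0.001" --pt "-0.35 -0.027 0 0 0 0.001" --pt "-0.4 -0.028 0 0 0 0.001" --pt "-0.45 -0.028 0 0 0 0.001" --pt "-0.5 -0.028 0 0 0 0.001"

```text
time_s: 2.53
ee_pos: [0.5534, 0.0955, 0.1431]
tool_rot: [[-0.989, 0.148, -0.001], [0.148, 0.989, 0.001], [0.001, 0.001, -1.0]]
wrist_force: [-0.0, -0.1, -0.7]
width: 0.0001
finger_force: 0.0
```

```bash
python3 - <<'E'
from h import *
a=[ctrl.grab_frame(n)[:,:,::-1][130:330,200:400] for n in("top","side")]
cv2.imwrite("pics/c3.png",np.clip(np.hstack([cv2.resize(i,(400,400)) for i in a])*1.5,0,255).astype(np.uint8))
go(.0165,.05,.142)
E
```

```text
2.6333 [0.556  0.0944 0.1434] [-0.4499  0.4257  0.3402  1.6427 -0.1545  1.0954  1.3533] [-0.5451  0.2526  0.1626] -2.413738318044559e-06
shares [-0.0453  0.0087  0.0072] [ 0.0001  0.0007 -0.0005]
```

View pics/c3.png

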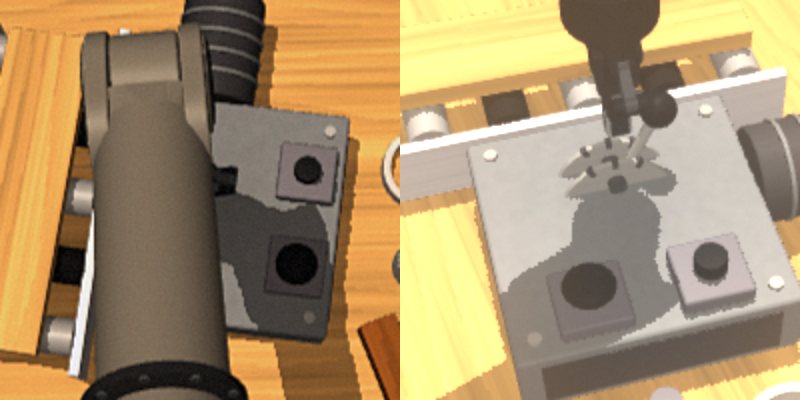

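The side view shows the knob at (658,107), leaning away from the robot with the fingers unloaded, so the lever has snapped to the last stop. I'm backing off and rising.

Request:
apply_moves --pt "0.08 0 0 0 0 0" --pt "0.16 0 0 0 0 0" --pt "0.2 0 -0.15 0 0 0" --pt "0.2 0 -0.3 0 0 0" --pt "0.2 -0.1 -0.4 0 0 0" --pt "0.1 -0.25 -0.4 0 0 0" --pt "0.0 -0.4 -0.4 0 0 0" --pt "-0.1 -0.55 -0.4 0 0 0" --pt "-0.2 -0.65 -0.4 0 0 0" --pt "-0.2 -0.65 -0.4 0 0 0"

```text
time_s: 3.47
ee_pos: [0.5756, -0.0482, 0.2234]
tool_rot: [[-0.987, 0.159, 0.005], [0.159, 0.987, -0.007], [-0.006, -0.006, -1.0]]
wrist_force: [-0.0, -1.1, 0.3]
width: 0.0001
finger_force: 0.0
```

```bash
python3 - <<'E'
from h import *
ms=ctrl.camera_model("side")
p=plane(ms,(329,183.5),.14);print("knob",p,W(.0435,.05))
go(.05,-.08,.127);print(W(.05,-.08))
E
```

```text
knob [0.5936 0.0939 0.14  ] [0.592  0.0908]
3.4667 [ 0.5756 -0.0482  0.2234] [-0.2565  0.3945  0.4285  1.4926 -0.1608  1.2848  1.5987] [-0.0256 -1.0997  0.3243] 0.00014354967391161955
shares [-0.0079  0.0527  0.4818] [-0.001   0.0009 -0.002 ]
[ 0.5793 -0.0388]
```

Request:
apply_moves --pt "0 0.02 0.1 0 0 0" --pt "0 0.02 0.2 0 0 0" --pt "0 0.02 0.3 0 0 0" --pt "0 0.02 0.4 0 0 0" --pt "0 0.02 0.4 0 0 0" --pt "0 0.02 0.4 0 0 0" --pt "0 0.02 0.4 0 0 0" --pt "0 0.02 0.4 0 0 0"

```text
time_s: 4.13
ee_pos: [0.5752, -0.0355, 0.1443]
tool_rot: [[-0.989, 0.148, 0.004], [0.148, 0.989, -0.0], [-0.004, 0.0, -1.0]]
wrist_force: [-0.2, -1.2, -0.2]
width: 0.0001
finger_force: 0.0
```

```bash
python3 - <<'E'
from h import *
go(.05,-.08,.119)
a=[ctrl.grab_frame(n)[:,:,::-1][150:310,240:400] for n in("wrist","side")]
s=ctrl.grab_frame("wrist")[:,:,::-1];a[0]=cv2.resize(s,(400,300));a[0]=cv2.copyMakeBorder(a[0],0,100,0,0,0)
cv2.imwrite("pics/c4.png",np.clip(np.hstack([a[0],cv2.resize(a[1],(400,400))])*1.5,0,255).astype(np.uint8))
E
```

```text
4.1333 [ 0.5752 -0.0355  0.1443] [-0.2581  0.4555  0.4032  1.6075 -0.1938  1.1144  1.6155] [-0.2172 -1.1595 -0.2467] 0.0001383946634807656
shares [-0.0226 -0.0132  0.1265] [ 0.0001  0.0006 -0.0003]
```

View pics/c4.png

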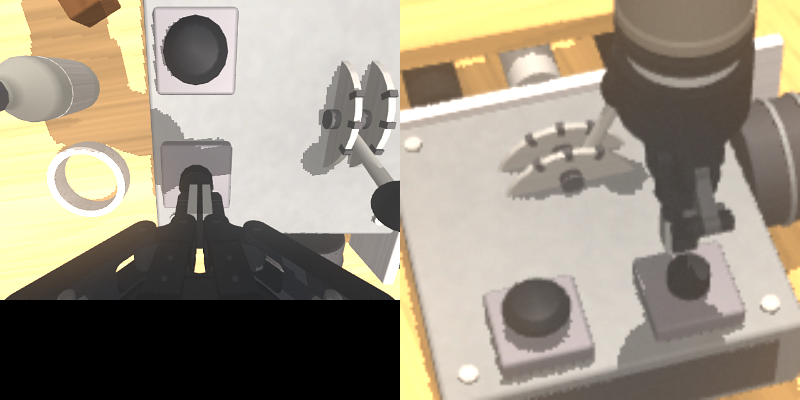

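The wrist view shows the fingertips over the start button's housing, clear of the stop. The lever leans to fast. I'm pressing in steps.

Request:
apply_moves --pt "-0.02 -0.013 0.05 0 0 0" --pt "-0.02 -0.013 0.09 0 0 0" --pt "-0.02 -0.013 0.11 0 0 0" --pt "-0.02 -0.013 0.13 0 0 0" --pt "-0.02 -0.013 0.145 0 0 0" --pt "-0.02 -0.013 0.155 0 0 0" --pt "-0.02 -0.013 0.155 0 0 0" --pt "-0.02 -0.013 0.155 0 0 0"

```text
time_s: 4.95
ee_pos: [0.5766, -0.039, 0.1131]
tool_rot: [[-0.989, 0.149, -0.001], [0.149, 0.989, 0.0], [0.001, 0.0, -1.0]]
wrist_force: [-6.9, -0.3, 12.0]
width: 0.0004
finger_force: 5.9
```

Request:
apply_moves --pt "0 0 0.01 0 0 0" --pt "0 0 0.015 0 0 0" --pt "0 0 0.015 0 0 0"

```text
time_s: 5.2
ee_pos: [0.5767, -0.039, 0.1128]
tool_rot: [[-0.989, 0.149, -0.0], [0.149, 0.989, 0.001], [0.001, 0.001, -1.0]]
wrist_force: [-10.4, 0.4, 25.4]
width: 0.0001
finger_force: 12.6
```

The force rose to 25 N with no further travel, so the button is bottomed. I'm retreating straight up.

Request:
apply_moves --pt "0 0 -0.05 0 0 0" --pt "0 0 -0.12 0 0 0" --pt "0 0 -0.25 0 0 0" --pt "0 0 -0.4 0 0 0" --pt "0 0 -0.55 0 0 0" --pt "0.1 0 -0.7 0 0 0" --pt "0.3 0 -0.8 0 0 0" --pt "0.5 0 -0.8 0 0 0" --pt "0.5 0 -0.8 0 0 0" --pt "0.5 0 -0.8 0 0 0"

```text
time_s: 6.03
ee_pos: [0.4759, -0.0231, 0.268]
tool_rot: [[-0.989, 0.147, -0.001], [0.147, 0.989, 0.002], [0.001, 0.002, -1.0]]
wrist_force: [0.8, -0.3, 0.7]
width: -0.0001
finger_force: 0.0
```

```bash
python3 - <<'E'
from h import *
go(0,-.08,.27)
cv2.imwrite("pics/s5.png",ctrl.grab_frame("side")[:,:,::-1])
E
```

```text
6.0333 [ 0.4759 -0.0231  0.268 ] [-0.355   0.1519  0.4244  1.6785 -0.0665  1.3262  1.5042] [ 0.7764 -0.2977  0.67  ] -0.0001406513726963347
shares [-0.2731 -0.0016 -0.0104] [ 0.0003 -0.0002 -0.0001]
```

View pics/s5.png

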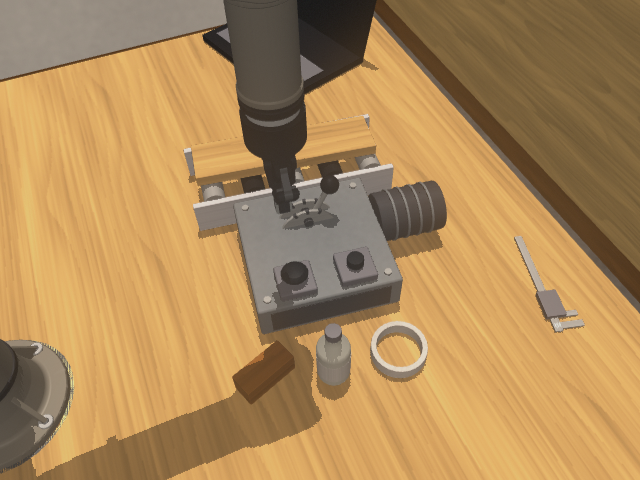

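The side view shows the lever knob at fast (329,184), the start button back up at (356,260), and everything else unmoved with the arm clear.

```bash
python3 -c "
from station import ctrl
print(ctrl.job_done())"
```

```text
the job is handed in; nothing more can be done
None
```

I pushed the lever past slow to rest in the fast stop, then pressed the start button fully and let it come back up; the stop button was not pressed, nothing else moved in the last picture, and the job is handed in (about 6 s of robot time).

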